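# Feed the tile rack past the sprung gate into the drying bay

## Robot

A 6-joint arm with a two-finger parallel gripper is mounted at the origin on the work surface. World frame = base frame: x ahead of the robot, y to its left, z up, the work surface at z = 0. Lengths are in mm, angles in rad, forces in N, time in s.
With the tool pointing down it reaches from about 400 to 825 mm from the base axis. Payload 7 kg.
Tool frame: the origin (TCP) lies midway between the tips of the shut fingers; the grasp point (between the pads) lies 19 mm behind it; y points along the fingers, z is the direction in which the jaws open and shut, and the axes are right-handed (so a half turn about y gives the same grasp; the last joint's range is limited). The gripper opens to 85 mm and grips with 20 to 120 N. Pads are 22 mm wide; open, the fingers measure 114 mm over their backs; the gripper's body (76 mm by 85 mm) begins 54 mm behind the grasp point. The pads swing forward as they close: fully open they stand 13 mm farther back than shut.
Start: joints at [-0.933, 0.359, 0.012, 0, -1.224, -0.288], TCP at [231.302, -634.109, 231.302] pointing down, gripper open.
Joint ranges: [-3.07, 3.07], [-1.43, 2.12], [-1.02, 1.25], [-3.03, 1.67], [-3.05, -0], [-3.03, 3.03]. Speed limits (rad/s): [2.39, 2.39, 3.01, 3.14, 3.14, 3.14].

## Interface

Orientations are given as a 3x3 rotation matrix whose columns are the frame's x, y, z axes.
In Python, from rig import bot gives the robot as it stands.
- The arm moves only by the shell command python3 -m jog 'ROWS' [FORCE]. ROWS is JSON, a list of rows, each an object with "linear": the shift along the tool's x, y, z scaled (see below), a list of three; "angular": the turn, a rotation vector about the tool's x, y, z scaled (see below), a list of three; "jaw": the opening, from -1 (shut) to 1 (fully open), so that 0 is half open. In form: [{"linear": [dx, dy, dz], "angular": [rx, ry, rz], "jaw": jaw}, ...]. A call has 1 to 20 rows; each row shifts and turns the commanded pose from where the row before left it, along the tool's axes as they then stand; what a row does not reach is not made up. The controller multiplies each number of a shift by 0.03 m and each number of a turn by 5 degrees. A row lasts 1/12 s, in which the tool goes at most 41.7 mm and 7.16 degrees, less where a joint would pass 70% of its speed; a pose out of reach is approached as far as the arm can. A call with a number of a shift or a turn outside -1 to 1 is refused whole. A call with a gripper value outside its range is refused whole. The fingers move at their own pace and stop on an object; FORCE is the grip in N (left out, the last holds). Time passes only in rows, so rows that do not move let the fingers close. It gives the time, the measured TCP pose, the force and the opening at its end, in the units of the state.
- bot.get_obs(): the state, without advancing time (a new reading comes with each control period).
- bot.camera(name): name is "scene" or "top"; returns (picture, depth): 480x640x3 uint8, red, green, blue; 480x640 float32, mm along the optical axis (not along the pixel's ray), 0 where there is no reading.
- bot.camera_params(name): a dict with "intrinsics" (3x3 intrinsics, pixels), "R" (3x3) and "t" (3): a world point X has camera coordinates R X + t. Camera axes: x right, y down, z forward; pixel columns grow to the right and rows downward; lengths in mm; the calibration is good to about 2 mm. A picture is of the moment at which its call begins. camera_params takes no time and is no camera call.
- bot.job_done(): hands the job in, once; it reports no verdict.
The state is a dict: "time": time; "joints": joint angles; "qd": joint speeds; "tau": joint torques, N m; "position": TCP position; "tool_rot": TCP orientation; "wrist_force": force on the tool from outside, world axes, zero at the start; "moment": the same for the moment, N m; "finger_gap": finger opening in mm.
Only numpy, scipy, OpenCV 4.12 (cv2) and the standard library are available. Lean on these libraries where they do the work, as an engineer would, in place of code of your own. Each camera call takes 0.05 s, during which the arm holds its last target. There are 200 camera calls.

## Task

Gently push the rack of freshly printed tiles along the chute, under the gate and right up against the end stop of the drying bay. The gate springs shut on its own, so with one fingertip hold the gate's long flap pressed down while the other finger pushes the rack by its upright back plate, and do not let the gate's bar touch the rack or its tiles; once the tiles are through, let the gate close behind them and move clear. Nothing is grasped or lifted, and the other things on the table stay where they are.

Things in the scene. Friction and masses are not known exactly. Their poses are not given: they have to be found in the camera images.
- station: Plywood feed station fixed to the table, board 400 x 185 x 10 mm (x -215 to 185, y -130 to 55 mm). Origin under the board on the chute's centre line; x = feed direction, z up. The chute runs along x, 66 mm wide inside (y -33 to 33); floor z = 10 mm, side walls 10 mm thick, only up to z = 30. Coordinates called 'station' below are in this frame, mm.
- gate_plane (a point): Point on the chute floor, on the centre line, directly below the gate's bar (station x 60, y 0, z 10); axes as the station's.
- end_stop (a point): Point on the chute floor at the face of the end stop (station x 161, y 0, z 10), a wooden bar across the chute, top at z = 55. The stretch from gate to end stop is the drying bay.
- gate_angle (a joint): Angle of the rocker gate, rad: 0 shut, 0.9 open (hard stop). Its level shaft (radius 4) runs along the feed at station y -50, z 60, in posts up to z 67 at x -211 and 45. Pressing the flap on one side down raises the bar on the other. A spring shuts it when released: 3 to 5 N on the flap 35 mm from the shaft, more nearer to it. The bar clears the tiles from 0.65; keep 0.75 or more.
- gate: The rocker gate. Origin on the shaft's axis (station x 0, y -50, z 60); axes the station's when shut. Its flap: a wooden plate 220 mm long along the feed (station x -205 to 15), 5 thick, reaching 8 to 64 mm out from the shaft on the -y side; shut, it slopes 25 degrees up away from the shaft (outer edge z 90), fully open 26 degrees down. A fingertip can slide along it while pressing.
- flap_mid (a point): Middle of the flap's plate, 36 mm out from the shaft, half-way along (z 75 shut). With the gate fully open the flap's top is at z 47 where it is 33 mm out from the shaft, at z 55 where 15 mm out; a finger there, level with one behind the rack's back plate, still meets that plate.
- bar_mid (a point): Middle of the gate's bar, above the chute's centre line: a wooden bar 10 mm thick along the feed (station x 55 to 65), 14 mm high, across the chute from the shaft to y = 44. Shut, it is level, underside z 42, top z 56; open, it stands steeply over the chute, tip at z about 130.
- rack: Loose plywood tile rack, 0.2 to 0.42 kg, in the chute before the gate; 165 mm long along its x (feed), 60 mm wide. Origin at the centre of its underside. Front part (rack x -2.5 to 82.5): base with five upright tiles, 50 mm tall. Then a neck bar, 10 mm high, that passes below the shut gate. At the rear an upright back plate 6 thick, 56 wide, 70 tall (top 80 above the table).
- push_plate (a point): Middle of the rear face of the rack's back plate (rack x -82.5, 35 mm above the chute floor): push here towards +x. At the end of the feed it is at station x -4, so the plate and the finger behind it stay before the gate's bar.
- rack_nose (a point): Front end of the rack on its underside, on the centre line (rack x 82.5). It meets the end stop.
- body_tail (a point): Rear end of the rack's front part on its underside (rack x -2.5); the last tile begins 10 mm in front of it.
- bowl: Bystander: open bowl, 100 mm across, 50 mm high; origin under its centre. Leave alone.
- tape: Bystander: roll of tape lying flat, 52 mm across, 22 mm high. Leave alone.
- jar: Bystander: jar with lid, 52 mm across, 75 mm high. Leave alone.
- ring: Bystander: flat wooden ring, 44 mm across, 10 mm high. Leave alone.
- roller: Bystander: small ink roller lying on the table, about 135 x 75 x 28 mm, handle to its -x. Leave alone.
- pot: Bystander: small lidded paint pot, 44 mm across, 45 mm high. Leave alone.
Not all that is in view belongs to the job. What is meant by the rack is not green or orange, and is the larger of those in its own colour.

How it is judged (in metres and radians):
On the way, in this order (a step that is already met when the one before it is completed fails the run):
1. a fingertip holds the flap down and the gate open while the rack is still before the gate (value of joint gate_angle above 0.65 rad and x of rack_nose in the frame of gate_plane below -0.003 m and contact force between the fingers and gate above 0.3 N), for 0.1 s.
2. the tiles are past the gate with the flap still held down by a fingertip (value of joint gate_angle above 0.6 rad and x of body_tail in the frame of gate_plane above -0.004 m and contact force between the fingers and gate above 0.3 N), for 0.05 s.
At the end, for the whole second after the job is handed in: The rack lies flat in the chute with its nose within 5 mm of the end stop, at rest; the gate is shut behind the tiles (within 0.05 rad); the bystanders are within 20 mm of where they stood (x of rack_nose in the frame of end_stop between -0.005 and 0.004 m and z of rack in the frame of end_stop below 0.004 m and angle between rack's own z axis and vertical below 0.05 rad and angle between the x axis of rack and the x axis of station, either way round below 0.1 rad and value of joint gate_angle below 0.05 rad and linear speed of rack below 0.01 m/s and distance of each of bowl, tape, jar, ring, roller, pot from where it was at the start of the episode below 0.02 m); the robot touches nothing.
It fails at once if the gate's bar touches the rack or its tiles (more than 0.5 N) (contact force between gate and rack above 0.5 N).
It fails at once if the rack is lifted or tipped (more than 10 mm off the chute floor or 0.15 rad) (z of rack in the frame of end_stop above 0.01 m or angle between rack's own z axis and vertical above 0.15 rad).
It fails at once if the rack is shoved harder than 25 N (contact force between the fingers and rack above 25 N).
It fails at once if a bystander is moved more than 20 mm (distance of any of bowl, tape, jar, ring, roller, pot from where it was at the start of the episode above 0.02 m).
It also fails if it takes over 45 s, if anything falls off the work surface, if the arm or the gripper's body presses on something with over 40 N, if the wrist force passes 120 N, or if a joint passes its speed limit or range.

## Working session

There is one attempt and no reset: what is moved stays moved. The work goes in short steps, Python scripts to look and compute and a shell command to move; the robot and the scene stay as the last step left them, time stands still between calls to the robot, and variables do not carry over. Pictures are saved under pics/ and viewed, about 8 in all and at most 12, crops included, and the job is handed in when it is done.

```bash
mkdir -p pics; python3 - <<'E'
from rig import bot
import cv2,numpy as np
for n in("scene","top"):
    p,d=bot.camera(n); cv2.imwrite(f"pics/{n}0.png",p[:,:,::-1]); np.save(f"pics/{n}0.npy",d)
    c=bot.camera_params(n); print(n,c)
print(bot.get_obs())
E
```

```text
scene {'intrinsics': array([[531.61331072,   0.        , 325.75008093],
       [  0.        , 531.61331072, 241.27116267],
       [  0.        ,   0.        ,   1.        ]]), 'R': array([[ 0.38662827,  0.92210946, -0.01525554],
       [ 0.72531412, -0.31424805, -0.61250925],
       [-0.5695946 ,  0.22574833, -0.79031619]]), 't': array([-249.84919838, -314.71283829, 1380.15728752])}
top {'intrinsics': array([[461.49946904,   0.        , 318.10309214],
       [  0.        , 461.49946904, 237.32131792],
       [  0.        ,   0.        ,   1.        ]]), 'R': array([[-1.47260857e-03, -9.99998582e-01, -8.17302888e-04],
       [-9.93634319e-01,  1.55529998e-03, -1.12642893e-01],
       [ 1.12644005e-01,  6.46221309e-04, -9.93635200e-01]]), 't': array([  52.62190991,  547.27781259, 1115.12041287])}
{'time': 0.1, 'joints': array([-9.32890528e-01,  3.59316238e-01,  1.11702277e-02, -2.89816437e-04,
       -1.22412363e+00, -2.88102117e-01]), 'qd': array([-0.00175257, -0.00186834,  0.00256811,  0.00054017, -0.00069657,
        0.00161476]), 'tau': array([-1.21963218e-03, -5.84766448e+01,  2.94111961e+01,  6.95470512e+00,
       -3.10242416e-03,  3.38963673e-05]), 'position': array([ 231.15594123, -633.73133903,  230.4687223 ]), 'tool_rot': array([[ 9.39473772e-01, -6.58399078e-04, -3.42620196e-01],
       [ 3.42620793e-01,  1.34588886e-03,  9.39472821e-01],
       [-1.57419334e-04, -9.99998878e-01,  1.49000850e-03]]), 'wrist_force': array([ 0.93514769,  0.34863788, -0.67499186]), 'moment': array([ 0.03391302,  0.05188243, -0.03200147]), 'finger_gap': 85.05977624785149}
```

View pics/top0.png

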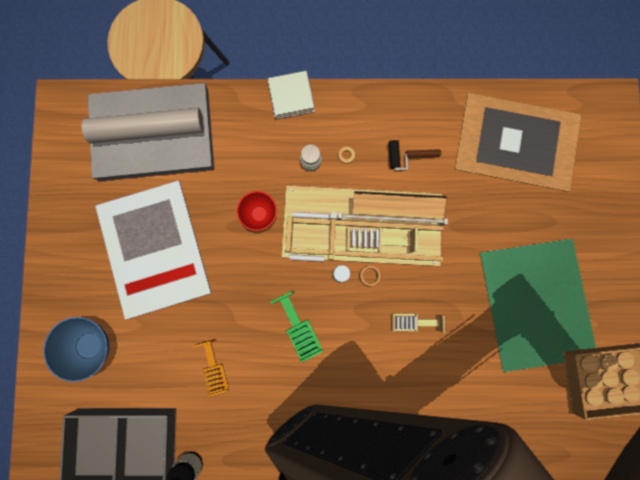

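View pics/scene0.png

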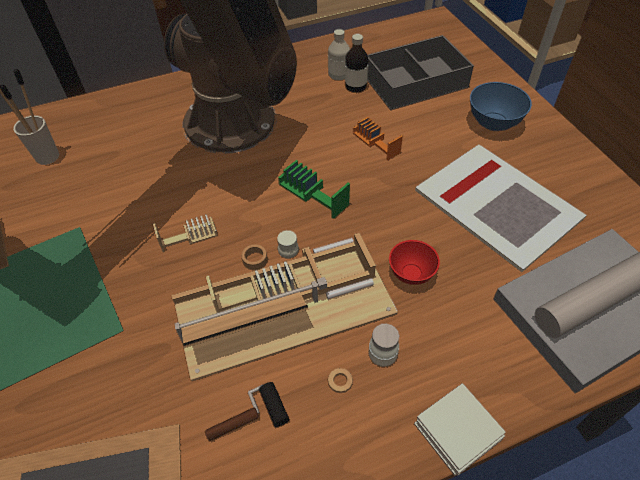

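Candidates for the rack (top view): green rack (300,330), orange rack (213,370), small plywood rack (418,322), and the larger plywood rack in the chute (370,240). The last one fits. Feed runs to image left (+Y world) and the flap is on the far (+X) side.

```bash
cat > h.py <<'E'
import numpy as np,cv2
from rig import bot
def ray(n,uv,z):
    c=bot.camera_params(n);K,R,t=c["intrinsics"],c["R"],c["t"]
    uv=np.atleast_2d(uv).astype(float)
    d=(R.T@np.linalg.inv(K)@np.c_[uv,np.ones(len(uv))].T).T; o=-R.T@t
    return o+d*((z-o[2])/d[:,2])[:,None]
def proj(n,X):
    c=bot.camera_params(n); Y=np.atleast_2d(X)@c["R"].T+c["t"]; Y=Y@c["intrinsics"].T
    return Y[:,:2]/Y[:,2:]
E
python3 - <<'E'
from h import *
p=cv2.imread("pics/top0.png")
hsv=cv2.cvtColor(p,cv2.COLOR_BGR2HSV)
print(hsv[250,420],hsv[200,320],hsv[285,450],hsv[170,330],hsv[226,300])
m=((hsv[:,:,2]>150)&(hsv[:,:,0]>12)&(hsv[:,:,0]<35)&(hsv[:,:,1]<160)).astype(np.uint8)
m=cv2.morphologyEx(m,cv2.MORPH_CLOSE,np.ones((7,7)))
cs,_=cv2.findContours(m[150:300,230:480].copy(),0,1); c=max(cs,key=cv2.contourArea)+[230,150]
r=cv2.minAreaRect(c); b=cv2.boxPoints(r); print(r,b); 
W=ray("top",b,10); print(W.round(1))
for i in range(4): print(np.linalg.norm(W[i]-W[i-1]))
q=p[175:275,270:460].copy(); q=cv2.resize(q,None,fx=4.2,fy=4.2,interpolation=2)
cv2.polylines(q,[((b-[270,175])*4.2).astype(int)],True,(0,0,255),1)
cv2.imwrite("pics/crop.png",q)
E
```

```text
[ 24 100 214] [ 19 116 214] [ 14 176 170] [ 13 174 185] [ 24 101 215]
((363.8598937988281, 236.60537719726562), (164.4721221923828, 96.20514678955078), 3.077455520629883) [[279.16    280.22366]
 [284.32486 184.15726]
 [448.55978 192.98709]
 [443.39493 289.0535 ]]
[[ 441.8  149.4   10. ]
 [ 687.   138.2   10. ]
 [ 663.3 -281.8   10. ]
 [ 419.3 -260.8   10. ]]
410.8754765139826
245.4190015730234
420.6779425301183
244.91591742217736
```

View pics/crop.png

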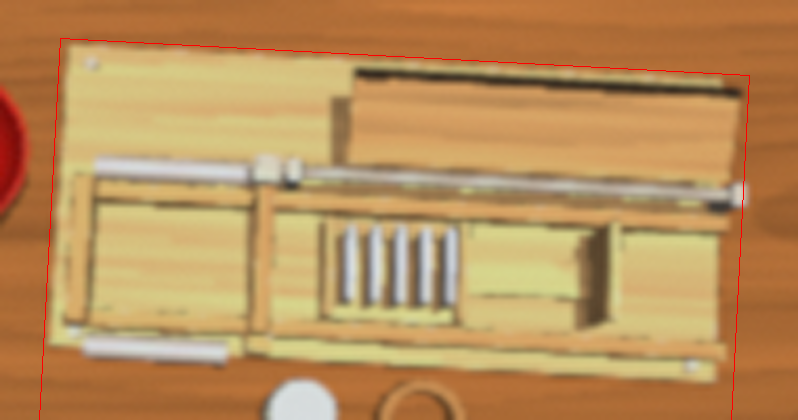

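```bash
python3 - <<'E'
from h import *
px=np.array([[68,45],[50,345],[716,380],[722,80]])/4.2+[270,175]
S=np.array([[185,-130],[185,55],[-215,55],[-215,-130]],float)
W=ray("top",px,10)[:,:2]
mS,mW=S.mean(0),W.mean(0)
A=(S-mS).T@(W-mW); th=np.arctan2(A[0,1]-A[1,0],A[0,0]+A[1,1])
R=np.array([[np.cos(th),-np.sin(th)],[np.sin(th),np.cos(th)]]); t=mW-R@mS
print(th,t,"res",(S@R.T+t-W).round(1).tolist())
np.savez("st.npz",R=R,t=t,th=th)
def s2w(P): P=np.atleast_2d(np.array(P,float)); return np.c_[P[:,:2]@R.T+t,P[:,2]]
lines=[[(185,-130,10),(185,55,10),(-215,55,10),(-215,-130,10),(185,-130,10)],[(-211,-50,67),(45,-50,67)],[(161,-33,55),(161,33,55)],[(55,-50,56),(55,44,56),(65,44,56)],[(-205,-108,90),(15,-108,90),(15,-57,65),(-205,-57,65)]]
# rack: plate top front edge and nose
def w2s(X): return (X[:,:2]-t)@R
print("plate top", w2s(ray("top",np.array([[614,222],[611,326]])/4.2+[270,175],80)))
print("tiles front top", w2s(ray("top",np.array([[342,226],[340,303]])/4.2+[270,175],60)))
print("nose base z20", w2s(ray("top",np.array([[322,218],[320,316]])/4.2+[270,175],20)))
for n,(x0,y0,w,h,f) in {"top":(270,175,190,100,4.2),"scene":(160,220,250,160,3.2)}.items():
    p=cv2.imread(f"pics/{n}0.png")
    q=cv2.resize(p[y0:y0+h,x0:x0+w],None,fx=f,fy=f,interpolation=2)
    for l in lines: cv2.polylines(q,[((proj(n,s2w(l))+.5-[x0,y0])*f).astype(int)],False,(0,0,255),1)
    cv2.imwrite(f"pics/ov_{n}.png",q)
for k,v in dict(bowl=(258,211),jar=(311,156),ring=(347,155),tape=(342,274),roll=(395,155),pot=(370,275)).items(): print(k,w2s(ray("top",[v],20)).round())
E
python3 -c "
import cv2,numpy as np
a=cv2.imread('pics/ov_top.png');b=cv2.imread('pics/ov_scene.png')
print(a.shape,b.shape)"
```

```text
1.5162498728276126 [543.67432084 -43.92495661] res [[0.7, 0.4], [-0.8, 0.8], [-1.1, -0.2], [1.2, -0.9]]
plate top [[-136.62406647  -27.92919963]
 [-136.65922566   31.2778483 ]]
tiles front top [[ 15.97961957 -20.19363147]
 [ 15.12222151  24.45739622]]
nose base z20 [[ 25.55231349 -29.81211639]
 [ 24.0289893   29.0275008 ]]
bowl [[251. -58.]]
jar [[ 125. -208.]]
ring [[  33. -215.]]
tape [[32. 89.]]
roll [[ -89. -222.]]
pot [[-38.  88.]]
(420, 798, 3) (512, 800, 3)
```

View pics/ov_scene.png

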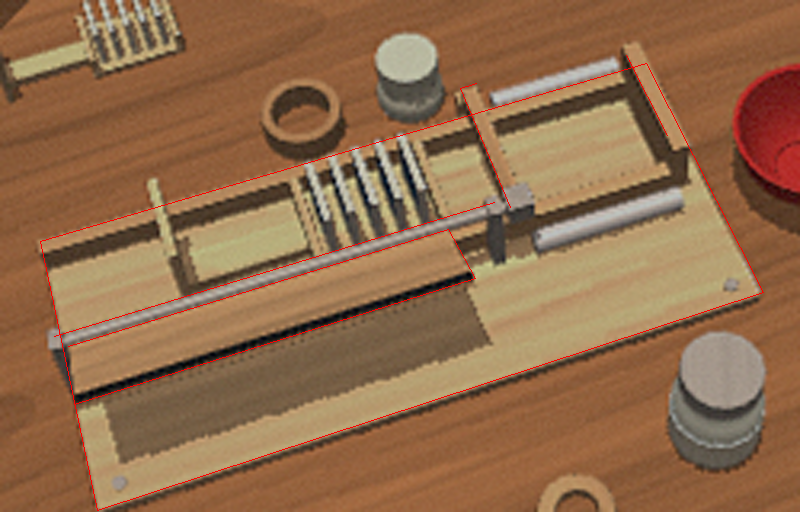

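The overlay shows the station fit is within ~1–2 px: flap, shaft, bar and end stop all line up. The rack's plate top sits at (155,180)–(165,250), so its nose is at station x≈25 and its rear face at ≈-140. Tool x will go along the feed, with the jaws spanning the flap (y≈-82) and the plate (y≈-3).

```bash
cat > st.py <<'E'
from h import *
s=np.load("st.npz");R,t=s["R"],s["t"]
def show():
    o=bot.get_obs(); p=o["position"]; r=o["tool_rot"]; S=(p[:2]-t)@R
    print("t",round(o["time"],2),"station TCP",S.round(1),"z",p[2].round(1),"gap",round(o["finger_gap"],1))
    R3=np.eye(3);R3[:2,:2]=R
    tgt=np.c_[R3[:,0],[0,0,-1],R3[:,1]]
    print(" F station",(R3.T@o["wrist_force"]).round(1),"M",(R3.T@o["moment"]).round(2),"tool rotvec err(deg)",np.degrees(cv2.Rodrigues(r.T@tgt)[0].ravel()).round(2))
if __name__=="__main__": show()
E
python3 -m jog '[{"linear":[0.97,0,0.58],"angular":[0,0,0],"jaw":0.53},{"linear":[0.97,0,0.58],"angular":[0,0,0],"jaw":0.53},{"linear":[0.97,0,0.58],"angular":[0,0,0],"jaw":0.53},{"linear":[0.97,0,0.58],"angular":[0,0,0],"jaw":0.53},{"linear":[0.97,0,0.58],"angular":[0,0,0],"jaw":0.53},{"linear":[0.97,0,0.58],"angular":[0,0,0],"jaw":0.53},{"linear":[0.97,0,0.58],"angular":[0,0,0],"jaw":0.53},{"linear":[0.97,0,0.58],"angular":[0,0,0],"jaw":0.53},{"linear":[0.97,0,0.58],"angular":[0,0,0],"jaw":0.53},{"linear":[0.97,0,0.58],"angular":[0,0,0],"jaw":0.53},{"linear":[0.97,0,0.58],"angular":[0,0,0],"jaw":0.53},{"linear":[0.97,0,0.58],"angular":[0,0,0],"jaw":0.53},{"linear":[0.97,0,0.58],"angular":[0,0,0],"jaw":0.53},{"linear":[0.97,0,0.58],"angular":[0,0,0],"jaw":0.53},{"linear":[0.97,0,0.58],"angular":[0,0,0],"jaw":0.53}]'
python3 -m jog '[{"linear":[0,0,0],"angular":[0,-1,0],"jaw":0.53},{"linear":[0,0,0],"angular":[0,-1,0],"jaw":0.53},{"linear":[0,0,0],"angular":[0,-1,0],"jaw":0.53},{"linear":[0,0,0],"angular":[0,-1,0],"jaw":0.53},{"linear":[0,0,0],"angular":[0,-1,0],"jaw":0.53},{"linear":[0,0,0],"angular":[0,-1,0],"jaw":0.53},{"linear":[0,0,0],"angular":[0,-1,0],"jaw":0.53},{"linear":[0,0,0],"angular":[0,-1,0],"jaw":0.53},{"linear":[0,0,0],"angular":[0,-1,0],"jaw":0.53},{"linear":[0,0,0],"angular":[0,-1,0],"jaw":0.53},{"linear":[0,0,0],"angular":[0,-1,0],"jaw":0.53},{"linear":[0,0,0],"angular":[0,-1,0],"jaw":0.53},{"linear":[0,0,0],"angular":[0,-1,0],"jaw":0.53}]'
python3 st.py
```

```text
time: 1.35
position: [552.5, -237.7, 231.1]
tool_rot: [[0.939, -0.0, -0.343], [0.343, 0.0, 0.939], [-0.0, -1.0, 0.0]]
wrist_force: [0.5, -1.1, 0.9]
finger_gap: 65.4
time: 2.43
position: [551.6, -239.2, 230.8]
tool_rot: [[0.082, -0.001, -0.997], [0.997, 0.0, 0.082], [0.0, -1.0, 0.001]]
wrist_force: [0.4, -0.2, -0.1]
finger_gap: 65.3
t 2.43 station TCP [-194.6  -18.6] z 230.8 gap 65.3
 F station [-0.2 -0.4 -0.1] M [-0.02 -0.03 -0.01] tool rotvec err(deg) [-0.05 -1.59  0.01]
```

```bash
python3 -m jog '[{"linear":[0.45,0,-0.4],"angular":[0,-0.32,0],"jaw":0.53},{"linear":[0.43,0.4,-0.4],"angular":[0,0,0],"jaw":0.53},{"linear":[0,0.9,0],"angular":[0,0,0],"jaw":0.53},{"linear":[0,0.9,0],"angular":[0,0,0],"jaw":0.53},{"linear":[0,0.9,0],"angular":[0,0,0],"jaw":0.53},{"linear":[0,0.9,0],"angular":[0,0,0],"jaw":0.53},{"linear":[0,0,0],"angular":[0,0,0],"jaw":0.53},{"linear":[0,0,0],"angular":[0,0,0],"jaw":0.53}]'
python3 st.py
python3 - <<'E'
from h import *
p,_=bot.camera("scene"); q,_=bot.camera("top")
a=cv2.resize(p[220:370,150:350],None,fx=4,fy=4,interpolation=2)[:,:,::-1]
cv2.imwrite("pics/above.png",a)
E
```

```text
time: 3.1
position: [577.2, -214.1, 109.6]
tool_rot: [[0.059, -0.004, -0.998], [0.998, 0.0, 0.059], [-0.0, -1.0, 0.004]]
wrist_force: [0.2, -0.1, 0.2]
finger_gap: 65.5
t 3.1 station TCP [-168.1  -42.7] z 109.6 gap 65.5
 F station [-0.1 -0.2  0.2] M [-0.13  0.01 -0.03] tool rotvec err(deg) [-0.24 -0.26 -0.01]
```

View pics/above.png

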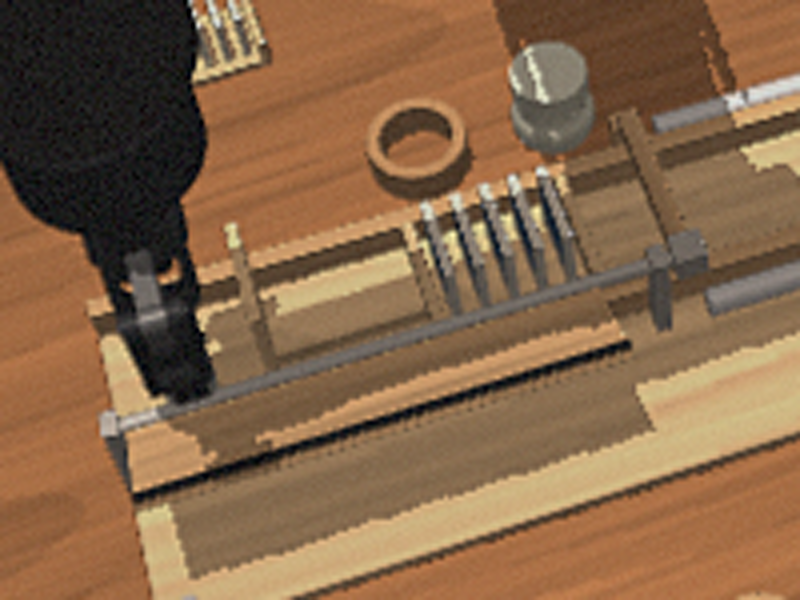

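The flap-side fingertip (185,390) is over the flap and ahead of it the back plate (250,290) stands clear. Next I press down.

```bash
python3 -m jog '[{"linear":[0,0.4,0],"angular":[0,0,0],"jaw":0.53},{"linear":[0,0.4,0],"angular":[0,0,0],"jaw":0.53},{"linear":[0,0.35,0],"angular":[0,0,0],"jaw":0.53},{"linear":[0,0,0],"angular":[0,0,0],"jaw":0.53}]'; python3 st.py
python3 -m jog '[{"linear":[0,0.25,0],"angular":[0,0,0],"jaw":0.53},{"linear":[0,0.25,0],"angular":[0,0,0],"jaw":0.53},{"linear":[0,0,0],"angular":[0,0,0],"jaw":0.53}]'; python3 st.py
python3 - <<'E'
from h import *
from st import R,t
p,_=bot.camera("scene"); q,_=bot.camera("top")
a=cv2.resize(p[180:380,150:400],None,fx=3.2,fy=3.2,interpolation=2)[:,:,::-1]
cv2.imwrite("pics/press.png",a[:600])
E
```

```text
time: 3.53
position: [577.5, -214.5, 76.2]
tool_rot: [[0.059, -0.001, -0.998], [0.998, 0.0, 0.059], [0.0, -1.0, 0.001]]
wrist_force: [-0.6, -0.4, 0.1]
finger_gap: 65.4
t 3.53 station TCP [-168.5  -43.1] z 76.2 gap 65.4
 F station [-0.4  0.6  0.1] M [0.11 0.01 0.01] tool rotvec err(deg) [-0.04 -0.26  0.02]
time: 3.78
position: [578.2, -214.8, 61.4]
tool_rot: [[0.059, 0.001, -0.998], [0.998, -0.0, 0.059], [-0.0, -1.0, -0.001]]
wrist_force: [1.1, -0.4, 2.9]
finger_gap: 65.5
t 3.78 station TCP [-168.7  -43.8] z 61.4 gap 65.5
 F station [-0.3 -1.1  2.9] M [-0.47 -0.09 -0.03] tool rotvec err(deg) [ 0.05 -0.23 -0.  ]
```

View pics/press.png

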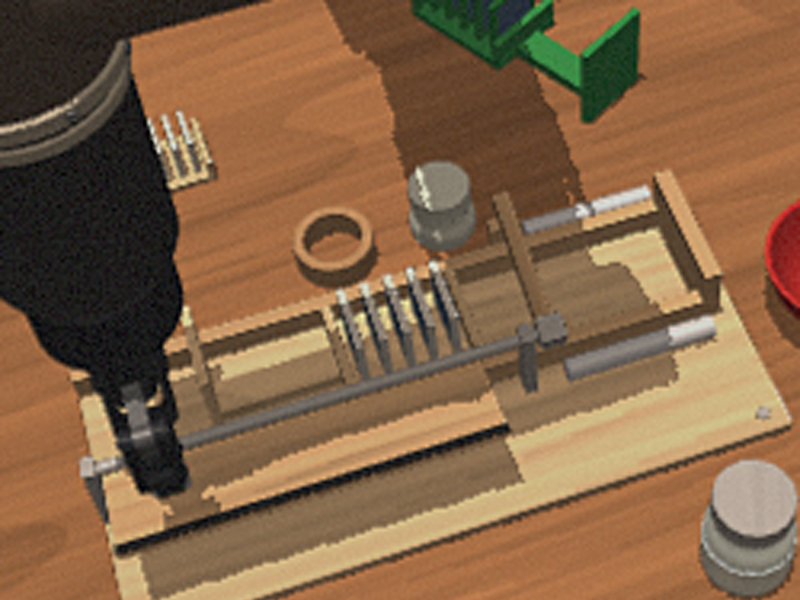

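The gate is just beginning to open (bar tip at (500,200) lifting). I press further and read the angle from the bar.

```bash
python3 -m jog '[{"linear":[0,0.25,0],"angular":[0,0,0],"jaw":0.53},{"linear":[0,0.25,0],"angular":[0,0,0],"jaw":0.53},{"linear":[0,0,0],"angular":[0,0,0],"jaw":0.53},{"linear":[0,0,0],"angular":[0,0,0],"jaw":0.53}]'; python3 st.py
cat > gate.py <<'E'
import sys
from h import *
from st import R,t
def pic(name):
    p,_=bot.camera("scene"); x0,y0,f=150,140,3.2
    a=np.ascontiguousarray(cv2.resize(p[y0:y0+187,x0:x0+250],None,fx=f,fy=f,interpolation=2)[:,:,::-1])
    for ang,col in ((.65,(0,0,255)),(.8,(0,255,255)),(.9,(255,0,0))):
        c,s=np.cos(ang),np.sin(ang)
        P=[(x,-50+y*c-z*s,60+y*s+z*c) for x,y,z in ((65,20,-4),(65,94,-4),(65,94,-18),(65,20,-18))]
        P=np.array(P); W=np.c_[P[:,:2]@R.T+t,P[:,2]]
        cv2.polylines(a,[((proj("scene",W)+.5-[x0,y0])*f).astype(int)],False,col,1)
    cv2.imwrite(f"pics/{name}.png",a)
pic(sys.argv[1])
E
python3 gate.py g1
```

```text
time: 4.22
position: [578.2, -214.8, 46.8]
tool_rot: [[0.058, 0.0, -0.998], [0.998, -0.0, 0.058], [-0.0, -1.0, -0.0]]
wrist_force: [2.8, -0.5, 3.1]
finger_gap: 65.1
t 4.22 station TCP [-168.7  -43.8] z 46.8 gap 65.1
 F station [-0.3 -2.8  3.1] M [-0.78 -0.23  0.05] tool rotvec err(deg) [ 0.03 -0.22 -0.01]
```

View pics/g1.png

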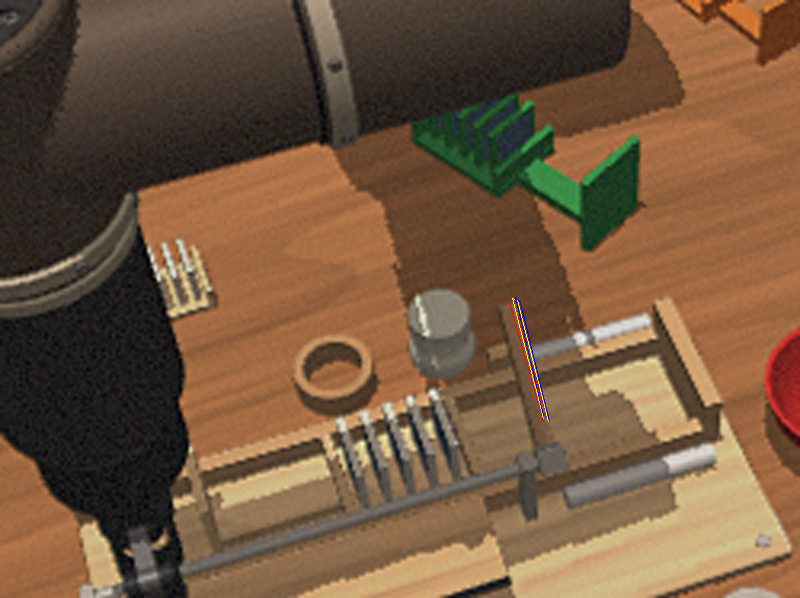

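```bash
cat > ang.py <<'E'
from h import *
from st import R,t
def ang():
    for n in ("scene","top"):
        _,d=bot.camera(n); c=bot.camera_params(n)
        v,u=np.nonzero(d>0); z=d[v,u]
        X=(np.linalg.inv(c["intrinsics"])@np.c_[u,v,np.ones(len(u))].T)*z
        X=(c["R"].T@(X-c["t"][:,None])).T
        S=(X[:,:2]-t)@R
        k=(S[:,0]>53)&(S[:,0]<67)&(S[:,1]>-40)&(S[:,1]<50)&(X[:,2]>40)&(X[:,2]<150)
        P=np.c_[S[k,1]+50,X[k,2]-60]
        if len(P)>15:
            vx,vy,_,_=cv2.fitLine(P.astype(np.float32),cv2.DIST_HUBER,0,.01,.01).ravel()
            print(n,len(P),"slope angle",round(float(np.arctan(vy/vx)),3),"zmax",X[k,2].max().round(1),"=> from tip",np.arcsin(np.clip((np.percentile(P[:,1],98)+2)/94,-1,1)).round(3))
        else: print(n,len(P))
ang()
E
python3 ang.py
```

```text
scene 294 slope angle 0.745 zmax 121.2 => from tip 0.709
top 83 slope angle 0.731 zmax 121.7 => from tip 0.718
```

Angle ≈0.72–0.73. I'll go 3.3 mm lower for margin, then advance towards the plate (gap ≈17 mm).

```bash
python3 -m jog '[{"linear":[0,0.11,0],"angular":[0,0,0],"jaw":0.53},{"linear":[0,0,0],"angular":[0,0,0],"jaw":0.53},{"linear":[0,0,0],"angular":[0,0,0],"jaw":0.53}]' >/dev/null; python3 st.py; python3 ang.py
python3 -m jog '[{"linear":[0.13,0,0],"angular":[0,0,0],"jaw":0.53},{"linear":[0.13,0,0],"angular":[0,0,0],"jaw":0.53},{"linear":[0.1,0,0],"angular":[0,0,0],"jaw":0.53},{"linear":[0,0,0],"angular":[0,0,0],"jaw":0.53}]' >/dev/null; python3 st.py; python3 ang.py
```

```text
t 4.62 station TCP [-168.7  -43.2] z 43.6 gap 65.4
 F station [ 0.2 -0.2  5.1] M [-0.33 -0.19  0.03] tool rotvec err(deg) [-0.02 -0.23 -0.  ]
scene 290 slope angle 0.873 zmax 130.8 => from tip 0.822
top 74 slope angle 0.852 zmax 129.0 => from tip 0.848
t 5.05 station TCP [-157.4  -43.7] z 43.7 gap 65.1
 F station [-1.9 -1.4  4.2] M [-0.67  0.44 -0.03] tool rotvec err(deg) [ 0.03 -0.21 -0.01]
scene 295 slope angle 0.858 zmax 127.8 => from tip 0.811
top 4
```

```bash
python3 -m jog '[{"linear":[0.07,0,0],"angular":[0,0,0],"jaw":0.53},{"linear":[0.07,0,0],"angular":[0,0,0],"jaw":0.53},{"linear":[0.07,0,0],"angular":[0,0,0],"jaw":0.53},{"linear":[0.07,0,0],"angular":[0,0,0],"jaw":0.53},{"linear":[0.07,0,0],"angular":[0,0,0],"jaw":0.53},{"linear":[0.07,0,0],"angular":[0,0,0],"jaw":0.53},{"linear":[0.07,0,0],"angular":[0,0,0],"jaw":0.53}]' >/dev/null; python3 st.py; python3 ang.py
python3 -m jog '[{"linear":[0.07,0,0],"angular":[0,0,0],"jaw":0.53},{"linear":[0.07,0,0],"angular":[0,0,0],"jaw":0.53},{"linear":[0.07,0,0],"angular":[0,0,0],"jaw":0.53},{"linear":[0.07,0,0],"angular":[0,0,0],"jaw":0.53},{"linear":[0.07,0,0],"angular":[0,0,0],"jaw":0.53}]' >/dev/null; python3 st.py; python3 gate.py g2
```

```text
t 5.73 station TCP [-143.3  -43.5] z 43.5 gap 65.3
 F station [-4.  -3.3  3.3] M [-0.87  1.72 -0.01] tool rotvec err(deg) [-0.   -0.23 -0.02]
scene 291 slope angle 0.868 zmax 129.2 => from tip 0.818
top 0
t 6.25 station TCP [-132.9  -43.5] z 43.5 gap 65.1
 F station [-5.1 -1.4  4.9] M [-0.84  1.73 -0.02] tool rotvec err(deg) [-0.01 -0.23 -0.02]
```

View pics/g2.png

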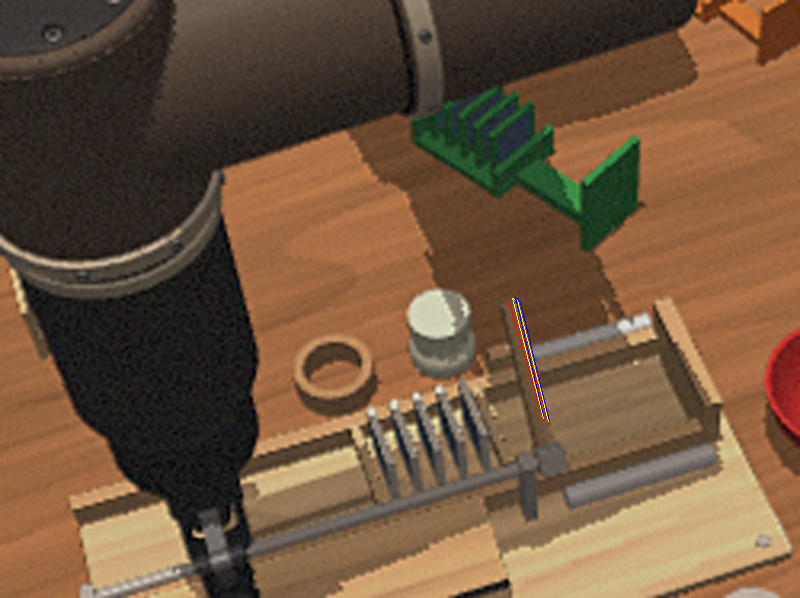

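The rack is moving ahead of the finger, tiles upright (front at (465,400)), and the bar is well raised. I'll keep pushing at the same height.

```bash
python3 -m jog '[{"linear":[0.08,0,0],"angular":[0,0,0],"jaw":0.53},{"linear":[0.08,0,0],"angular":[0,0,0],"jaw":0.53},{"linear":[0.08,0,0],"angular":[0,0,0],"jaw":0.53},{"linear":[0.08,0,0],"angular":[0,0,0],"jaw":0.53},{"linear":[0.08,0,0],"angular":[0,0,0],"jaw":0.53},{"linear":[0.08,0,0],"angular":[0,0,0],"jaw":0.53},{"linear":[0.08,0,0],"angular":[0,0,0],"jaw":0.53},{"linear":[0.08,0,0],"angular":[0,0,0],"jaw":0.53},{"linear":[0.08,0,0],"angular":[0,0,0],"jaw":0.53},{"linear":[0.08,0,0],"angular":[0,0,0],"jaw":0.53}]' >/dev/null; python3 st.py; python3 ang.py
python3 -m jog '[{"linear":[0.08,0,0],"angular":[0,0,0],"jaw":0.53},{"linear":[0.08,0,0],"angular":[0,0,0],"jaw":0.53},{"linear":[0.08,0,0],"angular":[0,0,0],"jaw":0.53},{"linear":[0.08,0,0],"angular":[0,0,0],"jaw":0.53},{"linear":[0.08,0,0],"angular":[0,0,0],"jaw":0.53},{"linear":[0.08,0,0],"angular":[0,0,0],"jaw":0.53},{"linear":[0.08,0,0],"angular":[0,0,0],"jaw":0.53},{"linear":[0.08,0,0],"angular":[0,0,0],"jaw":0.53},{"linear":[0.08,0,0],"angular":[0,0,0],"jaw":0.53},{"linear":[0.08,0,0],"angular":[0,0,0],"jaw":0.53}]' >/dev/null; python3 st.py; python3 gate.py g3
```

```text
t 7.13 station TCP [-108.9  -43.5] z 43.5 gap 65.6
 F station [-4.9 -1.9  4.7] M [-0.81  1.74 -0.06] tool rotvec err(deg) [-0.01 -0.23 -0.02]
scene 305 slope angle 0.873 zmax 127.9 => from tip 0.814
top 0
t 8.07 station TCP [-85.  -43.6] z 43.5 gap 65.7
 F station [-4.7 -1.6  3.1] M [-0.86  1.78 -0.04] tool rotvec err(deg) [-0.02 -0.24 -0.02]
```

View pics/g3.png

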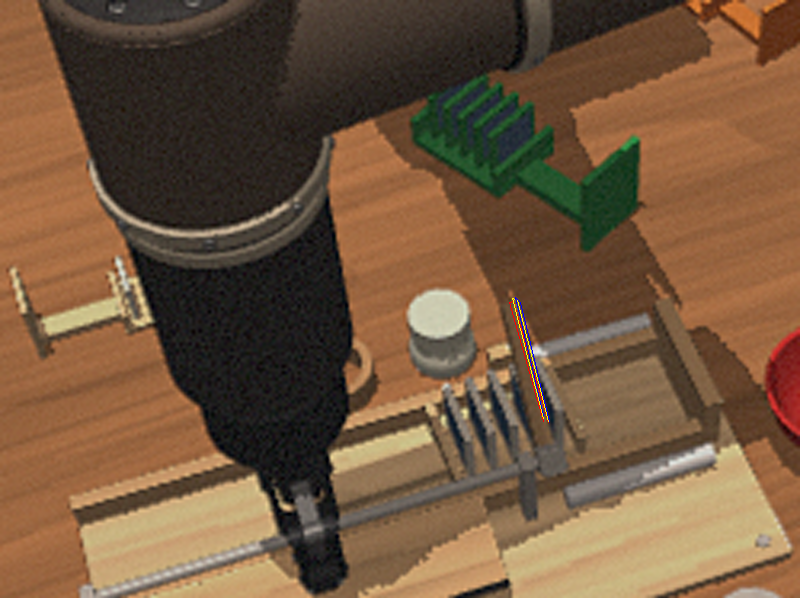

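The tiles are passing under the raised bar (bar at (530,360), front tile beyond it). All is steady, so I continue.

```bash
python3 -m jog '[{"linear":[0.08,0,0],"angular":[0,0,0],"jaw":0.53},{"linear":[0.08,0,0],"angular":[0,0,0],"jaw":0.53},{"linear":[0.08,0,0],"angular":[0,0,0],"jaw":0.53},{"linear":[0.08,0,0],"angular":[0,0,0],"jaw":0.53},{"linear":[0.08,0,0],"angular":[0,0,0],"jaw":0.53},{"linear":[0.08,0,0],"angular":[0,0,0],"jaw":0.53},{"linear":[0.08,0,0],"angular":[0,0,0],"jaw":0.53},{"linear":[0.08,0,0],"angular":[0,0,0],"jaw":0.53},{"linear":[0.08,0,0],"angular":[0,0,0],"jaw":0.53},{"linear":[0.08,0,0],"angular":[0,0,0],"jaw":0.53}]' >/dev/null; python3 st.py; python3 ang.py
python3 -m jog '[{"linear":[0.08,0,0],"angular":[0,0,0],"jaw":0.53},{"linear":[0.08,0,0],"angular":[0,0,0],"jaw":0.53},{"linear":[0.08,0,0],"angular":[0,0,0],"jaw":0.53},{"linear":[0.08,0,0],"angular":[0,0,0],"jaw":0.53},{"linear":[0.08,0,0],"angular":[0,0,0],"jaw":0.53},{"linear":[0.08,0,0],"angular":[0,0,0],"jaw":0.53},{"linear":[0.08,0,0],"angular":[0,0,0],"jaw":0.53},{"linear":[0.08,0,0],"angular":[0,0,0],"jaw":0.53},{"linear":[0.08,0,0],"angular":[0,0,0],"jaw":0.53},{"linear":[0.08,0,0],"angular":[0,0,0],"jaw":0.53}]' >/dev/null; python3 st.py; python3 gate.py g4
```

```text
t 8.95 station TCP [-61.  -43.6] z 43.5 gap 65.4
 F station [-5.4 -2.9  4.3] M [-0.82  1.82 -0.  ] tool rotvec err(deg) [-0.02 -0.24 -0.02]
scene 371 slope angle 0.935 zmax 129.4 => from tip 0.833
top 27 slope angle 0.833 zmax 130.1 => from tip 0.866
t 9.88 station TCP [-37.  -43.7] z 43.5 gap 65.4
 F station [-5.8 -1.7  4.7] M [-0.78  1.83 -0.03] tool rotvec err(deg) [-0.03 -0.24 -0.02]
```

View pics/g4.png

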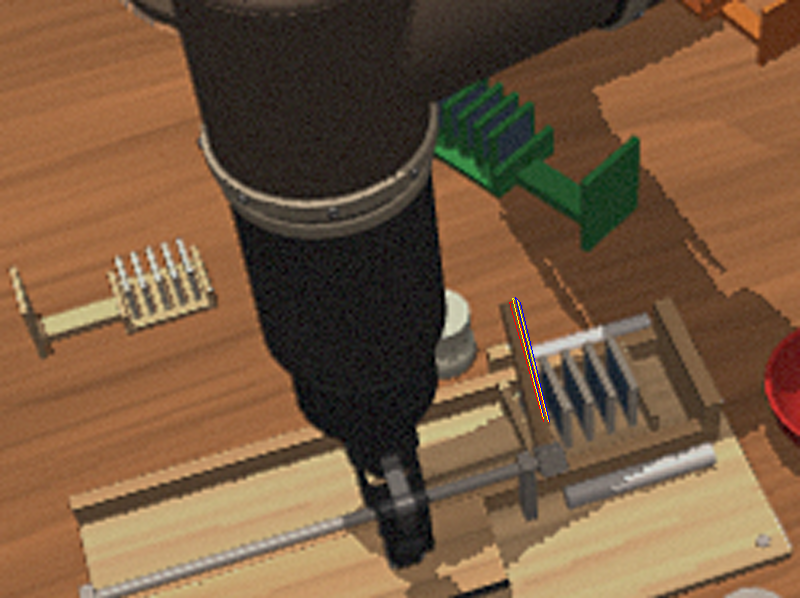

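Four tiles are through and the last is at the bar, with about 22 mm to go. I push 14 mm, then go slowly.

```bash
python3 -m jog '[{"linear":[0.08,0,0],"angular":[0,0,0],"jaw":0.53},{"linear":[0.08,0,0],"angular":[0,0,0],"jaw":0.53},{"linear":[0.08,0,0],"angular":[0,0,0],"jaw":0.53},{"linear":[0.08,0,0],"angular":[0,0,0],"jaw":0.53},{"linear":[0.08,0,0],"angular":[0,0,0],"jaw":0.53},{"linear":[0.08,0,0],"angular":[0,0,0],"jaw":0.53}]' >/dev/null; python3 st.py
python3 -m jog '[{"linear":[0.035,0,0],"angular":[0,0,0],"jaw":0.53},{"linear":[0.035,0,0],"angular":[0,0,0],"jaw":0.53},{"linear":[0.035,0,0],"angular":[0,0,0],"jaw":0.53}]' >/dev/null; python3 st.py; python3 ang.py; python3 gate.py g5
```

```text
t 10.43 station TCP [-22.7 -43.7] z 43.5 gap 65.1
 F station [-5.5 -2.4  4.5] M [-0.75  1.88  0.01] tool rotvec err(deg) [-0.03 -0.24 -0.02]
t 10.68 station TCP [-19.5 -43.7] z 43.5 gap 65.5
 F station [-4.9 -2.   5.1] M [-0.77  1.83  0.04] tool rotvec err(deg) [-0.03 -0.23 -0.02]
scene 299 slope angle 0.883 zmax 129.6 => from tip 0.811
top 77 slope angle -1.106 zmax 130.4 => from tip 0.865
```

View pics/g5.png

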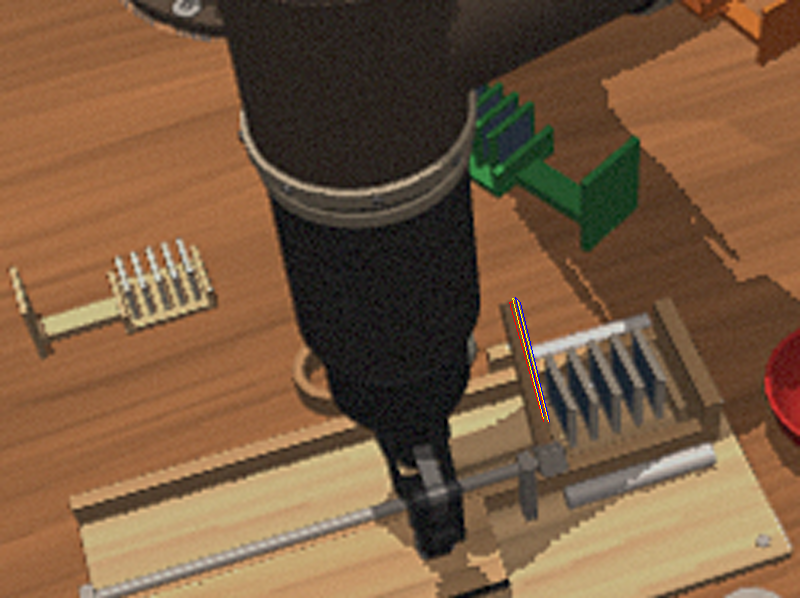

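All five tiles are past the bar, and the nose is a few mm short of the stop at about (690,410). I advance by 1 mm rows and watch for the force rise.

```bash
python3 -m jog '[{"linear":[0.035,0,0],"angular":[0,0,0],"jaw":0.53},{"linear":[0.035,0,0],"angular":[0,0,0],"jaw":0.53}]' >/dev/null; python3 st.py
python3 -m jog '[{"linear":[0.03,0,0],"angular":[0,0,0],"jaw":0.53},{"linear":[0.02,0,0],"angular":[0,0,0],"jaw":0.53}]' >/dev/null; python3 st.py
```

```text
t 11.0 station TCP [-17.4 -43.8] z 43.5 gap 65.5
 F station [-3.9 -1.1  4.1] M [-0.7   1.89  0.  ] tool rotvec err(deg) [-0.02 -0.24 -0.01]
t 11.17 station TCP [-15.8 -43.8] z 43.5 gap 65.4
 F station [-5.9 -2.3  4.2] M [-0.73  1.88 -0.01] tool rotvec err(deg) [-0.02 -0.24 -0.01]
```

```bash
python3 -m jog '[{"linear":[0.025,0,0],"angular":[0,0,0],"jaw":0.53},{"linear":[0,0,0],"angular":[0,0,0],"jaw":0.53}]' >/dev/null; python3 st.py
python3 -m jog '[{"linear":[0.025,0,0],"angular":[0,0,0],"jaw":0.53},{"linear":[0,0,0],"angular":[0,0,0],"jaw":0.53}]' >/dev/null; python3 st.py
```

```text
t 11.33 station TCP [-15.2 -43.8] z 43.5 gap 65.2
 F station [-5.7 -1.4  5.5] M [-0.69  2.    0.06] tool rotvec err(deg) [-0.03 -0.23 -0.03]
t 11.5 station TCP [-15.1 -43.7] z 43.5 gap 65.3
 F station [-10.5  -3.1   4. ] M [-0.94  3.4   0.24] tool rotvec err(deg) [-0.05 -0.21 -0.07]
```

The force jumped from 5.7 to 10.5 N with no further travel, so the nose is against the stop. I back off, raise slowly so the gate closes with the finger, and look.

```bash
python3 -m jog '[{"linear":[-0.15,0,0],"angular":[0,0,0],"jaw":0.53},{"linear":[-0.3,0,0],"angular":[0,0,0],"jaw":0.53},{"linear":[0,-0.15,0],"angular":[0,0,0],"jaw":0.53},{"linear":[0,-0.15,0],"angular":[0,0,0],"jaw":0.53},{"linear":[0,-0.15,0],"angular":[0,0,0],"jaw":0.53},{"linear":[0,-0.15,0],"angular":[0,0,0],"jaw":0.53},{"linear":[0,-0.15,0],"angular":[0,0,0],"jaw":0.53},{"linear":[0,-0.2,0],"angular":[0,0,0],"jaw":0.53},{"linear":[0,-0.3,0],"angular":[0,0,0],"jaw":0.53},{"linear":[0,-0.6,0],"angular":[0,0,0],"jaw":0.53},{"linear":[0,-1,0],"angular":[0,0,0],"jaw":0.53},{"linear":[0,-1,0],"angular":[0,0,0],"jaw":0.53},{"linear":[0,-1,0],"angular":[0,0,0],"jaw":0.53},{"linear":[-1,-0.5,0],"angular":[0,0,0],"jaw":0.53},{"linear":[-1,0,0],"angular":[0,0,0],"jaw":0.53},{"linear":[-1,0,0],"angular":[0,0,0],"jaw":0.53},{"linear":[-1,0,0],"angular":[0,0,0],"jaw":0.53},{"linear":[0,0,0],"angular":[0,0,0],"jaw":0.53}]' >/dev/null; python3 st.py
python3 - <<'E'
from h import *
from st import R,t
p,_=bot.camera("scene"); q,_=bot.camera("top")
n="scene"; x0,y0,f=150,180,3.2
a=np.ascontiguousarray(cv2.resize(p[y0:y0+187,x0:x0+250],None,fx=f,fy=f,interpolation=2)[:,:,::-1])
for l in ([(161,-33,10),(161,33,10)],[(-4,-28,80),(-4,28,80)],[(161,-30,20),(161,30,20)],[(55,-40,56),(55,44,56),(65,44,56)]):
    l=np.array(l,float); W=np.c_[l[:,:2]@R.T+t,l[:,2]]
    cv2.polylines(a,[((proj(n,W)+.5-[x0,y0])*f).astype(int)],False,(0,0,255),1)
cv2.imwrite("pics/end.png",a)
E
```

```text
t 13.0 station TCP [-151.2  -42.9] z 204.5 gap 65.1
 F station [ 0.6 -0.4  0.1] M [-0.01 -0.03  0.  ] tool rotvec err(deg) [-0.01 -0.38 -0.03]
```

View pics/end.png

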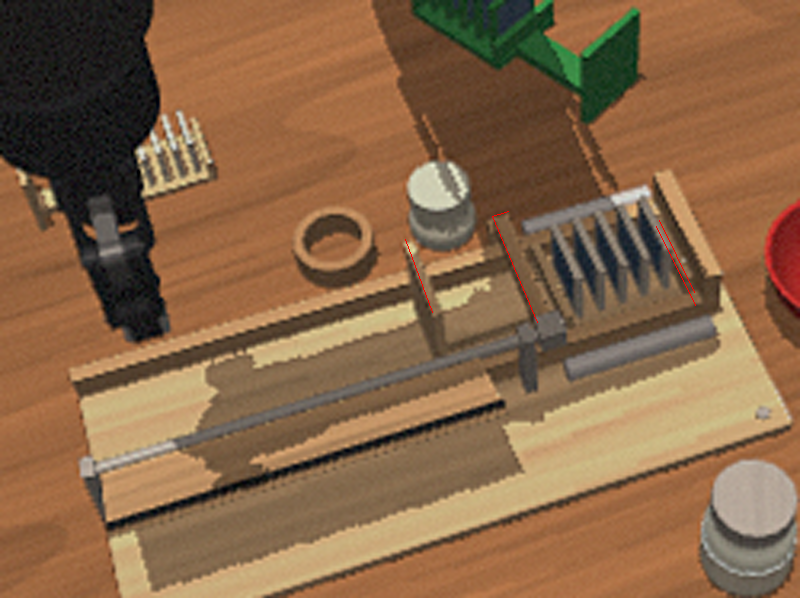

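The bar lies on the predicted shut outline (495,215)–(540,320), the back plate's top edge is on the predicted final line (405,245)–(435,315), and the nose is at the stop. The bystanders look unmoved and the arm is clear, so I hand in.

```bash
python3 -c "
from rig import bot
bot.job_done(); print(bot.get_obs()['time'])"
```

```text
the job is handed in; nothing more can be done
the job is handed in; nothing more can be done
```

The rack is pushed up against the end stop with the gate shut behind its tiles, and I handed the job in at about 13 s; no verdict was reported.

**What I did:** One fingertip held the flap down with the gate at about 0.81–0.88 rad. The other finger pushed the rack by its back plate for roughly 135 mm. The push took 4–6 N until the end stop, where it rose to 10.5 N with no further travel. I then backed off, rose slowly so the gate closed with the finger, and moved the arm clear.

**Last checks:**
- **Rack:** In the last picture the back plate lies on its predicted final line and the nose is at the stop.
- **Gate:** The bar lies on its predicted shut outline, behind all five tiles.
- **Bystanders:** Those in that picture looked unmoved, but the roller and the ring were outside it. I did not measure any of their positions.
- **Contact:** Wrist force was about zero, so the arm is touching nothing.

**What disagreed:** The gate angle read 0.81–0.87 rad by the bar's tip and 0.83–0.94 by its slope. One slope reading from the top view, -1.1, was spoiled by the gripper being in view. All the valid readings were above the 0.75 needed.

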